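Put the washed lunch carrier together

TASK

The lunch carrier has been washed and its parts left about the cabinet to dry. Put it together where the carrier frame stands: first lower the deep tin between the two posts into the seat, then the divided tin onto it, then the shallow tin, and last the lid with its notched ends over the posts, each part fully down in the rim below it. Leave the frame upright in its place and do not shift the mug, the timer or the jars.

Things in the scene. Friction and masses are not known exactly. Their poses are not given: they have to be found in the camera images.
- carrier: steel carrier frame, loose, 0.8 kg: base 141 (own x) x 69 mm (y), raised seat rim 103 x 53 mm inside, top 12 mm up. Flat posts at x = +-62 mm, 12 mm wide (y), 3 thick, 154 tall, tips 8.5 mm wide; long sides open. Origin: mid underside, z up; either way round. Seated foot undersides, mm above it: deep tin 6, divided 66, shallow 106, lid 134; rims at 72, 112, 140
- deep_tin: deepest tin, 66 mm high, undivided, 0.16 kg: steel, open, 108 (own x) x 58 mm (y), walls 2.5 mm. Foot below: 6 mm high, narrowing from 98 x 48 down to 93 x 43 mm; it drops inside the rim below (103 x 53 mm clear) until the shoulder over it rests on that rim. Origin: mid underside of the foot, z up; either way round. Hold across its 58 mm.
- divided_tin: middle tin, 46 mm high, with a thin upright partition across it, 0.14 kg: steel, open, 108 (own x) x 58 mm (y), walls 2.5 mm. Foot below: 6 mm high, narrowing from 98 x 48 down to 93 x 43 mm; it drops inside the rim below (103 x 53 mm clear) until the shoulder over it rests on that rim. Origin: mid underside of the foot, z up; either way round. Hold across its 58 mm.
- shallow_tin: shallowest tin, 34 mm high, undivided, 0.10 kg: steel, open, 108 (own x) x 58 mm (y), walls 2.5 mm. Foot below: 6 mm high, narrowing from 98 x 48 down to 93 x 43 mm; it drops inside the rim below (103 x 53 mm clear) until the shoulder over it rests on that rim. Origin: mid underside of the foot, z up; either way round. Hold across its 58 mm.
- lid: steel lid, 0.13 kg: plate 108 (own x) x 58 mm (y), underside 6 and top 10 mm above the origin, below it the same foot as the tins'. Prongs to x = +-68 mm leave a notch 17.6 mm wide at each end, for the posts. Strap handle along x: black grip 12 mm wide (y), 32 to 39 mm above the origin, legs at x = +-29 mm. Origin: mid underside of the foot, z up; either way round. Hold by the handle
- mug: bystander, loose: white mug with dark dots, 82 x 114 mm with its handle (handle to own -y) and 91 mm high; origin: middle of its underside. Leave it
- timer: bystander, loose: round kitchen timer with a ribbed red top, 66 mm across, 57 mm high; origin: middle of its underside. Leave it
- jar_a: bystander, loose: short lidded jar, 62 mm across, 75 mm high, near the wall, the one further right; origin: middle of its underside. Leave it
- jar_b: bystander, loose: short lidded jar, 62 mm across, 75 mm high, near the wall, left of the other jar; origin: middle of its underside. Leave it

How it is judged:
By the outcome, as a careful person would: the job done as asked, in the order asked, and still so for the second after the job is handed in, with the robot touching nothing.
It also fails if it takes over 128 s, if anything falls off the work surface, if the arm or the gripper's body presses on something with over 40 N, if the wrist force passes 120 N, or if a joint passes its speed limit or range.

ROBOT

A 6-joint arm with a two-finger parallel gripper is mounted at the origin on a cart in front of the work surface, level with it; the furniture and walls round the work are solid. World frame = base frame: x ahead of the robot, y to its left, z up, the work surface at z = 0. Lengths are in m, angles in rad, forces in N, time in s.
With the tool pointing down it reaches from about 0.4 to 0.825 m from the base axis. Payload 7 kg.
Tool frame: the origin (TCP) lies on the centre line of the jaws, within the pads' length; the fingertips stand 25 mm ahead of it and the grasp point (between the pads) lies 6 mm ahead of it; z points along the fingers, y is the line along which they close (so a half turn about z gives the same grasp; the last joint's range is limited). The gripper opens to 88 mm and grips with 3 to 60 N. Pads are 19 mm wide; open, the fingers measure 130 mm over their backs; the gripper's body (78 mm by 193 mm) begins 47 mm behind the grasp point.
Start: joints at [0.288, 0.359, 0.012, 0, -1.224, -0.288], TCP at [0.675, -0, 0.252] pointing down, gripper open.
Joint ranges: [-3.07, 3.07], [-1.43, 2.12], [-1.02, 1.25], [-3.03, 1.67], [-3.05, -0], [-3.03, 3.03]. Speed limits (rad/s): [2.39, 2.39, 3.01, 3.14, 3.14, 3.14].

INTERFACE

Orientations are given as [roll, pitch, yaw] about the fixed x, y, z axes, in that order (R = Rz(yaw) Ry(pitch) Rx(roll)).
In Python, from station import readout, vision, arm gives the robot as it stands. The module is installed in compiled form; this text tells all that it offers.
- The arm moves only by the tool carry_out, never from a script. Its argument "commands" is a list of rows, each an object with "dp": the shift along the tool's x, y, z in m, a list of three; "rotation": the turn, a rotation vector about the tool's x, y, z in degrees, a list of three. In form: [{"dp": [dx, dy, dz], "rotation": [wx, wy, wz]}, ...]. A call has 1 to 8 rows; each row shifts and turns the commanded pose from where the row before left it, along the tool's axes as they then stand; what a row does not reach is not made up. A row lasts 1/8 s, in which the tool goes at most 62.5 mm and 10.7 degrees, less where a joint would pass 70% of its speed; a pose out of reach is approached as far as the arm can. A call with a gripper value outside its range is refused whole. "grip" is the finger opening in m, from 0 to 0.0876, set as the call begins (left out, the last holds). The fingers move at their own pace and stop on an object; "force" is the grip in N (left out, the last holds). Time passes only in rows, so rows that do not move let the fingers close. It gives the time, the measured TCP pose, the force, the opening and the grip force at its end, in the units of the state.
- readout.get_state(): the state, without advancing time (a new reading comes with each control period).
- vision.grab_frame(name): name is "scene" or "side" or "wrist"; returns (picture, depth): 480x640x3 uint8, red, green, blue; 480x640 float32, m along the optical axis (not along the pixel's ray), 0 where there is no reading.
- vision.calibration(name): a dict with "fovy" (degrees; the focal length in pixels is half the picture's height over the tangent of half this angle, whatever the lens; pixels are square), "cx", "cy" (the principal point, pixels), "origin" and "attitude" of the camera in the world; the wrist camera has in their place "mount" (4x4, takes a point from camera to tool coordinates, whose origin is the TCP and whose axes are the flange's). Camera axes: x right, y down, z forward; pixel columns grow to the right and rows downward; lengths in m; the calibration is good to about 2 mm. A picture is of the moment at which its call begins: read the wrist's pose just before it. calibration takes no time and is no camera call.
- arm.job_done(): hands the job in; it is judged then, once.
Trained networks look in the newest picture that a camera, given by its name, has taken for a name from the list of things; names that differ only in an ending like _2 or _b are one class to them, and where a whole thing is asked for, a point or a joint stands for the part that bears it (a point fixed in the world has none). Each returns a list of dicts, best first, with "score" (0 to 1); they miss things now and then, are a little off and sometimes report something else, mostly with a low value. They report only what shows in the picture. A call takes as long as a camera call.
- vision.trace(label, camera): "pixels" (480x640 bool, what is visible of it) and "position" ([row, column] in pixels, amid what is visible of it).
The state is a dict: "t": time; "q": joint angles; "qd": joint speeds; "joint_efforts": joint torques, N m; "eef_pos": TCP position; "ee_rot": TCP orientation; "force": force on the tool from outside, world axes, zero at the start; "moment": the same for the moment, N m; "width": finger opening in m; "gripper_force": force on a finger pad.
Only numpy, scipy, OpenCV 4.12 (cv2) and the standard library are available. Lean on these libraries where they do the work, as an engineer would, in place of code of your own. Each camera call takes 0.05 s, during which the arm holds its last target. There are 200 camera calls.

## Working session

There is one attempt and no reset: what is moved stays moved. The work goes in short steps, Python scripts to look and compute and a tool call to move; the robot and the scene stay as the last step left them, time stands still between calls to the robot, and variables do not carry over. Pictures are saved under pics/ and viewed, at most 14 in all, crops included, and the job is handed in when it is done.

Besides the shell and the picture viewer there is one more tool, called after "Emit:" as a command line: name --argument value ..., lists and objects as JSON in quotes. carry_out: Moves the arm, as the interface text tells. Its arguments: {"type":"object","properties":{"commands":{"type":"array"},"grip":{"type":"number"},"force":{"type":"number"}},"required":["commands"]}

```bash
mkdir -p pics; cat > h.py <<'E'
import numpy as np, cv2
from scipy.spatial.transform import Rotation as R
from station import readout, vision, arm
def cam(name):
    c=vision.calibration(name); f=240/np.tan(np.radians(c["fovy"])/2)
    if "mount" in c:
        s=readout.get_state(); T=np.eye(4); T[:3,:3]=R.from_euler('xyz',s["ee_rot"]).as_matrix(); T[:3,3]=s["eef_pos"]
        T=T@np.array(c["mount"])
    else:
        T=np.eye(4); a=np.array(c["attitude"]); T[:3,:3]=a if a.shape==(3,3) else R.from_euler('xyz',a).as_matrix(); T[:3,3]=c["origin"]
    return c,f,T
def grab(name):
    c,f,T=cam(name); p,d=vision.grab_frame(name)
    v,u=np.mgrid[:480,:640]
    P=np.stack([(u-c["cx"])/f*d,(v-c["cy"])/f*d,d],-1)@T[:3,:3].T+T[:3,3]
    P[d==0]=np.nan
    return p,d,P
def save(p,n): cv2.imwrite(f"pics/{n}.png",p[...,::-1])
E
python3 - <<'E'
from h import *
for n in("scene","side","wrist"): print(n,vision.calibration(n))
ims=[]
for n in("scene","side"):
    p,d,P=grab(n); save(p,n+"0"); np.save(n+"0.npy",P)
    for l in["carrier","deep_tin","divided_tin","shallow_tin","lid","mug","timer","jar_a"]:
        for r in vision.trace(l,n)[:2]:
            m=r["pixels"]; Q=P[m]; Q=Q[~np.isnan(Q[:,0])]
            print(n,l,round(r["score"],2),np.round(r["position"]),m.sum(),np.round(np.percentile(Q,[2,50,98],axis=0),3).tolist() if len(Q) else None)
print(readout.get_state())
E
```

```text
scene {'fovy': 51.63370271479832, 'cx': 321.2009412302925, 'cy': 236.66141542591754, 'origin': array([0.18437139, 0.52232201, 0.40825218]), 'attitude': array([-1.99579101,  0.0202199 , -2.66543635])}
side {'fovy': 49.08465727236494, 'cx': 324.6125887740361, 'cy': 244.78085457098672, 'origin': array([0.3661482 , 0.66427433, 0.77547045]), 'attitude': array([-2.25882593,  0.01366529, -2.94737842])}
wrist {'fovy': 67.91178504407605, 'cx': 323.6465427655512, 'cy': 242.9365488028384, 'mount': array([[-1.30397868e-03, -9.52724941e-01, -3.03831346e-01,
         8.24243735e-02],
       [ 9.99999058e-01, -1.11203291e-03, -8.04775308e-04,
        -4.01691567e-04],
       [ 4.28859050e-04, -3.03832110e-01,  9.52725493e-01,
        -1.31821251e-01],
       [ 0.00000000e+00,  0.00000000e+00,  0.00000000e+00,
         1.00000000e+00]])}
scene carrier 0.61 [226. 364.] 1816 [[0.493, -0.431, 0.001], [0.524, -0.303, 0.011], [0.603, -0.248, 0.145]]
scene deep_tin 0.77 [236. 281.] 1949 [[0.599, -0.278, -0.001], [0.632, -0.16, 0.039], [0.699, -0.137, 0.065]]
scene divided_tin 0.82 [262. 404.] 1886 [[0.375
[... 1769 characters left out ...]
]]
{'t': 0.9, 'q': array([ 2.88090005e-01,  3.58542679e-01,  1.19277537e-02, -1.63538597e-05,
       -1.22409792e+00, -2.88075209e-01]), 'qd': array([ 1.06386201e-03,  2.15340621e-03,  6.31569524e-04,  1.90108224e-03,
        8.52187118e-04, -1.31231725e-05]), 'joint_efforts': array([ 1.20217184e-03, -5.82355893e+01,  2.93299681e+01,  7.00256735e+00,
        1.25993739e-02,  7.31535408e-06]), 'eef_pos': array([ 6.74986842e-01, -1.70218379e-05,  2.51607491e-01]), 'ee_rot': array([-3.14151698e+00,  3.84644060e-05, -1.57078709e+00]), 'force': array([0.27617528, 0.07940993, 0.14577809]), 'moment': array([ 0.03224686, -0.06199292,  0.00406768]), 'gripper_force': 0.0, 'width': 0.08774109907794196}
```

View pics/side0.png

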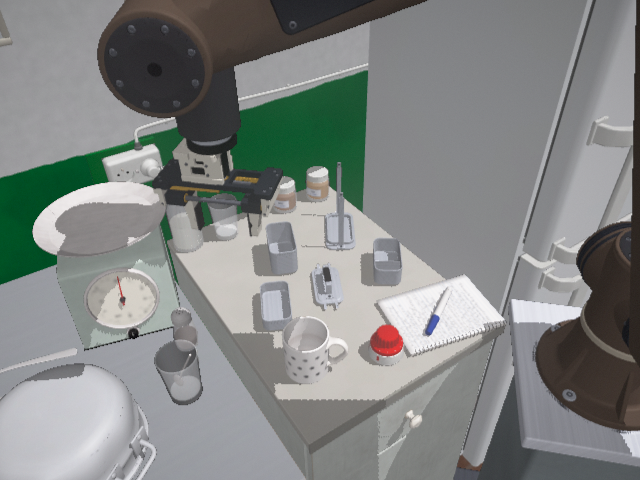

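View pics/scene0.png

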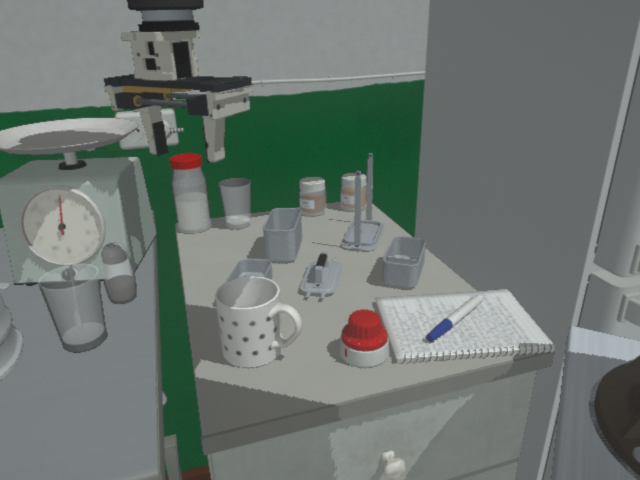

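The side view shows the carrier at (340,220), deep tin (282,248), divided tin (387,262), lid (325,285), shallow tin (276,305), mug (310,350) and timer (387,345). The scene view agrees. Next I'll look from above with the wrist camera.

Emit:
carry_out --commands '[{"dp":[0.035,0.018,-0.01],"rotation":[0,0,0]},{"dp":[0.035,0.018,-0.01],"rotation":[0,0,0]},{"dp":[0.035,0.018,-0.01],"rotation":[0,0,0]},{"dp":[0.035,0.018,-0.01],"rotation":[0,0,0]},{"dp":[0.035,0.018,-0.01],"rotation":[0,0,0]},{"dp":[0.035,0.018,-0.01],"rotation":[0,0,0]},{"dp":[0.035,0.018,-0.01],"rotation":[0,0,0]},{"dp":[0.035,0.018,0],"rotation":[0,0,0]}]'

```text
t: 1.9
eef_pos: [0.5306, -0.2812, 0.3228]
ee_rot: [-3.14, -0.001, -1.571]
force: [-0.3, -0.1, 0.4]
width: 0.0875
gripper_force: 0.0
```

Emit:
carry_out --commands '[{"dp":[0,0,0],"rotation":[0,0,0]},{"dp":[0,0,0],"rotation":[0,0,0]}]'

```text
t: 2.15
eef_pos: [0.5309, -0.2801, 0.3216]
ee_rot: [-3.141, 0.0, -1.571]
force: [0.1, 0.5, -0.3]
width: 0.0875
gripper_force: 0.0
```

```bash
cat >> h.py <<'E'
def rect(Q):
    (c,(w,h),a)=cv2.minAreaRect((Q[:,:2]*1000).astype(np.float32))
    if w<h: w,h,a=h,w,a+90
    return np.round(c,1),round(w,1),round(h,1),round((a+90)%180-90,1)
E
python3 - <<'E'
from h import *
p,d,P=grab("wrist"); save(p,"w0"); np.save("w0.npy",P)
s=readout.get_state(); print(s["eef_pos"],s["ee_rot"])
H=dict(carrier=(0.002,.02),deep_tin=(.06,.075),divided_tin=(.04,.055),shallow_tin=(.028,.042),lid=(.006,.016))
for l in H:
    for r in vision.trace(l,"wrist")[:2]:
        m=cv2.erode(r["pixels"].astype(np.uint8),np.ones((2,2)))>0; Q=P[m]; Q=Q[~np.isnan(Q[:,0])]
        h=Q[:,2]; q=Q[(h>H[l][0])&(h<H[l][1])]
        print(l,round(r["score"],2),np.round(r["position"]),m.sum(),np.round(np.percentile(Q,[2,50,98],axis=0),3).tolist(), rect(q) if len(q)>5 else 0, np.median(q[:,2]) if len(q) else 0)
E
```

```text
[ 0.53117108 -0.27968908  0.32150294] [-3.14158245e+00  8.83485100e-05 -1.57062701e+00]
carrier 0.59 [166. 326.] 6351 [[0.497, -0.382, 0.002], [0.532, -0.319, 0.004], [0.571, -0.254, 0.134]] (array([ 533.4, -316.8]), 142.4, 67.3, -77.7) 0.0038117838372955237
divided_tin 0.84 [255. 416.] 3729 [[0.379, -0.256, 0.004], [0.409, -0.205, 0.007], [0.444, -0.148, 0.045]] (array([ 410.7, -201.8]), 107.9, 58.9, -81.4) 0.044106625272108124
shallow_tin 0.89 [385. 271.] 1591 [[0.576, -0.091, 0.004], [0.611, -0.001, 0.012], [0.64, 0.019, 0.033]] (array([606.6, -14.3]), 64.7, 57.7, -71.4) 0.031436779267544845
lid 0.62 [306. 325.] 2543 [[0.493, -0.176, 0.006], [0.529, -0.133, 0.009], [0.56, -0.083, 0.039]] (array([ 528.8, -129.6]), 116.9, 57.3, -72.7) 0.008430068655438522
lid 0.4 [ 31. 240.] 4074 [[0.586, -0.475, 0.004], [0.61, -0.45, 0.073], [0.64, -0.426, 0.075]] (array([ 601.5, -441.9]), 58.0, 20.2, 46.3) 0.010469738978187287
```

View pics/w0.png

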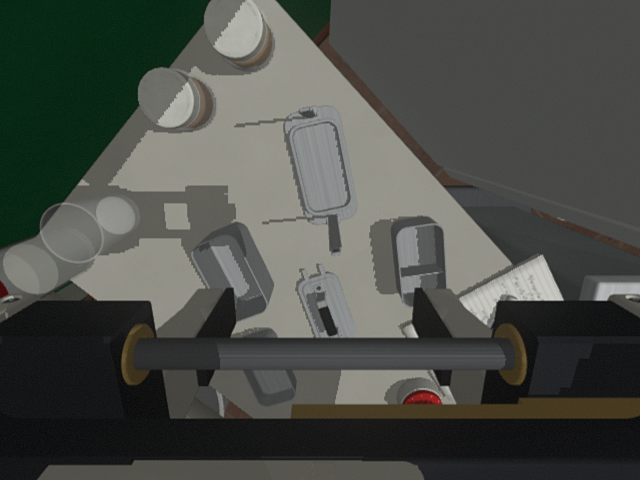

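The wrist view shows the carrier at (320,162), deep tin (232,268), divided tin (420,255), lid (325,305) and shallow tin (270,365), with the last two partly hidden by the gripper. I'll shift for a clear view of the rest.

Emit:
carry_out --commands '[{"dp":[-0.04,-0.0225,0],"rotation":[0,0,0]},{"dp":[-0.04,-0.0225,0],"rotation":[0,0,0]},{"dp":[-0.04,-0.0225,0],"rotation":[0,0,0]},{"dp":[-0.04,-0.0225,0],"rotation":[0,0,0]},{"dp":[0,0,0],"rotation":[0,0,0]},{"dp":[0,0,0],"rotation":[0,0,0]}]'

```text
t: 3.2
eef_pos: [0.6209, -0.1196, 0.3213]
ee_rot: [3.141, -0.0, -1.57]
force: [-0.8, -0.3, -0.2]
width: 0.0875
gripper_force: 0.0
```

```bash
python3 - <<'E'
from h import *
p,d,P=grab("wrist"); save(p,"w1"); np.save("w1.npy",P)
s=readout.get_state(); print(s["eef_pos"],s["ee_rot"])
H=dict(carrier=(0.002,.02),deep_tin=(.06,.075),divided_tin=(.04,.055),shallow_tin=(.028,.042),lid=(.005,.016))
for l in H:
    for r in vision.trace(l,"wrist")[:2]:
        m=cv2.erode(r["pixels"].astype(np.uint8),np.ones((2,2)))>0; Q=P[m]; Q=Q[~np.isnan(Q[:,0])]
        h=Q[:,2]; q=Q[(h>H[l][0])&(h<H[l][1])]
        print(l,round(r["score"],2),np.round(r["position"]),m.sum(),np.round(np.percentile(Q,[2,50,98],axis=0),3).tolist(), rect(q) if len(q)>5 else 0, np.median(q[:,2]) if len(q) else 0)
        if l=="lid":
            q=Q[(h>.033)&(h<.045)]; print("handle",rect(q) if len(q)>5 else 0)
E
```

```text
[ 0.62076812 -0.1201859   0.3215481 ] [ 3.14141354e+00 -1.22011843e-04 -1.57057835e+00]
carrier 0.74 [ 43. 406.] 5412 [[0.497, -0.335, 0.002], [0.529, -0.294, 0.004], [0.566, -0.249, 0.125]] (array([ 528.8, -294.9]), 99.0, 68.0, -77.7) 0.0037769270446709746
carrier 0.67 [376. 402.] 2643 [[0.488, 0.046, 0.008], [0.523, 0.111, 0.056], [0.561, 0.124, 0.089]] (array([533.6,  57.1]), 67.3, 19.9, 17.5) 0.01244956921115209
deep_tin 0.59 [136. 304.] 5691 [[0.604, -0.245, 0.004], [0.645, -0.193, 0.006], [0.682, -0.139, 0.065]] (array([ 642.2, -192. ]), 107.1, 57.8, -68.3) 0.0640118507458608
divided_tin 0.78 [129. 510.] 6532 [[0.378, -0.253, 0.004], [0.399, -0.203, 0.014], [0.444, -0.149, 0.045]] (array([ 410.8, -200.5]), 107.8, 59.4, -80.9) 0.043688498195122605
shallow_tin 0.82 [266. 330.] 3686 [[0.578, -0.089, 0.004], [0.614, -0.031, 0.006], [0.65, 0.019, 0.033]] (array([613.8, -35.5]), 108.8, 57.5, -71.1) 0.031989224049187026
lid 0.61 [192. 399.] 3827 [[0.493, -0.176, 0.006], [0.53, -0.126, 0.009], [0.561, -0.069, 0.039]] (array([ 526.7, -121.3]), 135.3, 56.9, -71.6) 0.008274675905361267
handle (array([ 527.1, -121.9]), 61.6, 13.8, -72.0)
```

View pics/w1.png

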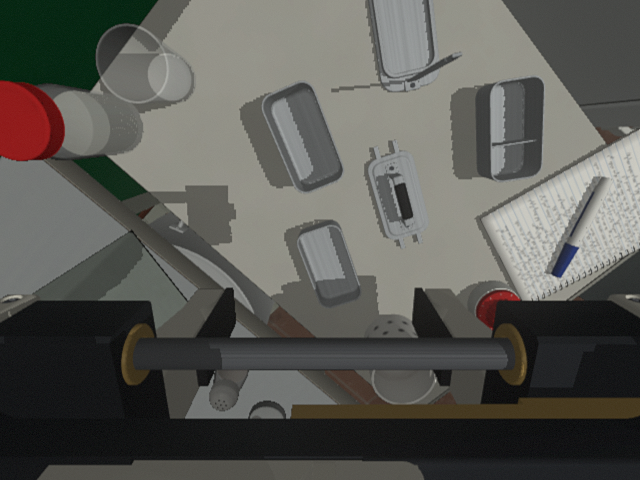

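All poses agree with the given sizes: deep tin at (304,136), divided (510,129), lid (399,192), shallow (330,266). Now a planning helper and a clearance check.

```bash
cat >> h.py <<'E'
def plan(x,y,z,yaw,ret=False):
    "TCP target in mm, deg; prints turn about tool z (done first) and then shift in tool axes"
    s=readout.get_state(); Rc=R.from_euler('xyz',s["ee_rot"]); Rt=R.from_euler('xyz',[180,0,yaw],degrees=True)
    rv=np.degrees((Rc.inv()*Rt).as_rotvec()); dp=Rt.inv().apply(np.array([x,y,z])/1000-s["eef_pos"])
    print("t",round(s["t"],2),"turn",np.round(rv,2),"dp mm",np.round(dp*1000,1),"pos",np.round(s["eef_pos"]*1000,1),"f",np.round(s["force"],1),"w",round(s["width"],4))
E
python3 - <<'E'
from h import *
W=np.concatenate([np.load(f).reshape(-1,3) for f in("w0.npy","w1.npy","side0.npy","scene0.npy")]); W=W[~np.isnan(W[:,0])]
for n,x,y,a,zb,in [("deep",.642,-.192,-68.3,.093),("div",.411,-.201,-81.2,.075),("shal",.614,-.0355,-71.1,.071),("lid",.527,-.1215,-71.8,.08)]:
    c,s=np.cos(np.radians(a)),np.sin(np.radians(a)); q=W-[x,y,0]; u=q[:,0]*c+q[:,1]*s; v=-q[:,0]*s+q[:,1]*c
    m=(abs(u)<.06)&(abs(v)<.11)&(q[:,2]>zb-.015)&(q[:,2]<.2); print(n,m.sum(), np.round(np.median(W[m],0),3) if m.any() else "")
    m=(abs(u)<.02)&(abs(v)<.07)&(abs(v)>.033)&(q[:,2]>.012)&(q[:,2]<.1); print(" fingers",m.sum(), np.round(np.median(W[m],0),3) if m.any() else "")
plan(642.2,-192,52,-68.3)
E
```

```text
deep 0 
 fingers 0 
div 0 
 fingers 0 
shal 0 
 fingers 0 
lid 72 [ 0.621 -0.144  0.066]
 fingers 0 
t 3.5 turn [-2.000e-02 -0.000e+00 -2.176e+01] dp mm [ 74.1   6.3 269.8] pos [ 620.7 -120.8  321.8] f [ 0.4  0.4 -0.3] w 0.0877
```

Emit:
carry_out --commands '[{"dp":[0,0,0],"rotation":[0,0,-7.25]},{"dp":[0,0,0],"rotation":[0,0,-7.25]},{"dp":[0,0,0],"rotation":[0,0,-7.25]},{"dp":[0.037,0.0032,0.03],"rotation":[0,0,0]},{"dp":[0.037,0.0032,0.03],"rotation":[0,0,0]},{"dp":[0,0,0.04],"rotation":[0,0,0]},{"dp":[0,0,0.04],"rotation":[0,0,0]},{"dp":[0,0,0.04],"rotation":[0,0,0]}]'

```text
t: 4.5
eef_pos: [0.6422, -0.1919, 0.1405]
ee_rot: [-3.141, -0.0, -1.192]
force: [1.8, 0.6, 0.5]
width: 0.0877
gripper_force: 0.0
```

```bash
python3 -c "
from h import *
plan(642.2,-192,52,-68.3)"
```

```text
t 4.5 turn [-0.02 -0.01 -0.01] dp mm [ 0.1  0.  88.5] pos [ 642.2 -191.9  140.5] f [1.8 0.6 0.5] w 0.0877
```

Emit:
carry_out --commands '[{"dp":[0,0,0.03],"rotation":[0,0,0]},{"dp":[0,0,0.03],"rotation":[0,0,0]},{"dp":[0,0,0.029],"rotation":[0,0,0]},{"dp":[0,0,0],"rotation":[0,0,0]}]'

```text
t: 5.0
eef_pos: [0.6406, -0.1915, 0.0503]
ee_rot: [3.137, 0.002, -1.192]
force: [0.3, -0.6, -1.1]
width: 0.0875
gripper_force: 0.0
```

Emit:
carry_out --commands '[{"dp":[0,0,0],"rotation":[0,0,0]},{"dp":[0,0,0],"rotation":[0,0,0]},{"dp":[0,0,0],"rotation":[0,0,0]},{"dp":[0,0,0],"rotation":[0,0,0]},{"dp":[0,0,0],"rotation":[0,0,0]}]' --grip 0.05 --force 20

```text
t: 5.62
eef_pos: [0.6427, -0.1912, 0.0535]
ee_rot: [-3.141, -0.001, -1.191]
force: [-1.6, 0.8, 5.5]
width: 0.0579
gripper_force: 20.0
```

Emit:
carry_out --commands '[{"dp":[0,0,-0.02],"rotation":[0,0,0]},{"dp":[0,0,-0.04],"rotation":[0,0,0]},{"dp":[0,0,-0.04],"rotation":[0,0,0]},{"dp":[0,0,-0.04],"rotation":[0,0,0]},{"dp":[0,0,-0.04],"rotation":[0,0,0]},{"dp":[0,0,-0.05],"rotation":[0,0,0]}]'

```text
t: 6.38
eef_pos: [0.6417, -0.1908, 0.2827]
ee_rot: [3.14, 0.001, -1.191]
force: [0.2, 0.6, -1.4]
width: 0.058
gripper_force: 20.0
```

```bash
python3 -c "
from h import *
plan(533.4,-316.8,282,-77.7)"
```

```text
t 6.38 turn [0.1  0.08 9.44] dp mm [100.  132.6   0.7] pos [ 641.7 -190.8  282.7] f [ 0.2  0.6 -1.4] w 0.058
```

Emit:
carry_out --commands '[{"dp":[0,0,0],"rotation":[0,0,9.44]},{"dp":[0.025,0.033,0],"rotation":[0,0,0]},{"dp":[0.025,0.033,0],"rotation":[0,0,0]},{"dp":[0.025,0.033,0],"rotation":[0,0,0]},{"dp":[0.025,0.0335,0],"rotation":[0,0,0]},{"dp":[0,0,0],"rotation":[0,0,0]},{"dp":[0,0,0],"rotation":[0,0,0]}]'

```text
t: 7.25
eef_pos: [0.5343, -0.317, 0.2824]
ee_rot: [-3.141, 0.0, -1.357]
force: [-0.0, 0.8, -1.5]
width: 0.0578
gripper_force: 20.0
```

```bash
python3 - <<'E'
from h import *
plan(533.4,-316.8,282,-77.7)
p,d,P=grab("wrist"); save(p,"w2"); np.save("w2.npy",P)
r=vision.trace("carrier","wrist")
for x in r[:2]:
    Q=P[x["pixels"]]; Q=Q[~np.isnan(Q[:,0])]; print(x["score"],x["position"],np.round(np.percentile(Q,[2,50,98],axis=0),3).tolist())
E
```

```text
t 7.25 turn [-0.01  0.02 -0.03] dp mm [-0.4  0.8  0.4] pos [ 534.3 -317.   282.4] f [-0.   0.8 -1.5] w 0.0578
0.78 [161.8, 325.1] [[0.51, -0.387, 0.002], [0.545, -0.361, 0.004], [0.576, -0.334, 0.147]]
0.24 [399.9, 239.6] [[0.58, -0.061, 0.004], [0.589, -0.037, 0.015], [0.599, -0.013, 0.033]]
```

View pics/w2.png

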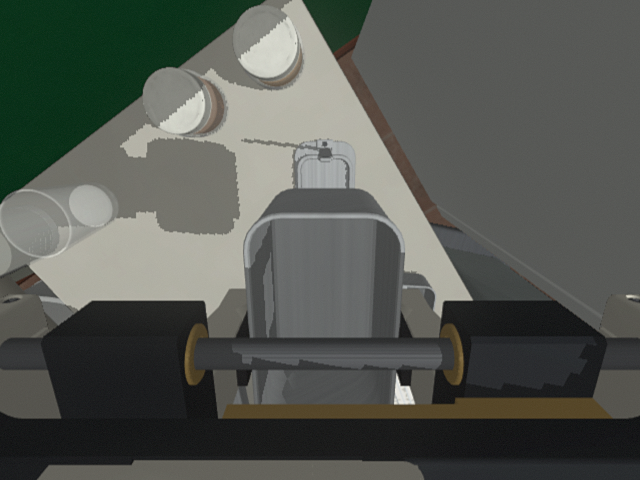

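```bash
cat >> h.py <<'E'
def local(P,s=None):
    s=s or readout.get_state(); q=P.reshape(-1,3); q=q[~np.isnan(q[:,0])]
    return R.from_euler('xyz',s["ee_rot"]).inv().apply(q-s["eef_pos"])*1000   # tool frame mm
def front(P):
    "held thing and post ahead, tool frame (mm)"
    q=local(P); z=readout.get_state()["eef_pos"][2]*1000
    a=q[(abs(q[:,1])<35)&(q[:,0]>20)&(q[:,0]<58)&(q[:,2]>-25)&(q[:,2]<30)]
    if len(a): print("held: x max",np.percentile(a[:,0],99).round(1),"top z",np.percentile(a[:,2],2).round(1),"y",np.percentile(a[:,1],[1,99]).round(1))
    h=z-q[:,2]; b=q[(abs(q[:,1])<12)&(q[:,0]>50)&(q[:,0]<75)&(h>30)&(h<150)]
    if len(b): print("post: x",np.percentile(b[:,0],[2,50,98]).round(1),"y",np.percentile(b[:,1],[5,50,95]).round(1),"h",np.percentile(h[(abs(q[:,1])<12)&(q[:,0]>50)&(q[:,0]<75)&(h>30)&(h<170)],99).round(1),len(b))
    c=q[(h>1.5)&(h<14)&(abs(q[:,1])<50)&(q[:,0]>30)&(q[:,0]<90)]
    if len(c): print("base: x max",np.percentile(c[:,0],99.5).round(1),"y",np.percentile(c[:,1],[.5,99.5]).round(1))
E
python3 - <<'E'
from h import *
front(np.load("w2.npy"))
E
```

```text
held: x max 55.6 top z -11.9 y [-28.6  28.8]
post: x [61.  64.2 64.4] y [-4.2  1.1  6.3] h 153.8 131
base: x max 72.8 y [-33.3  34.4]
```

Emit:
carry_out --commands '[{"dp":[0,0.001,0.04],"rotation":[0,0,0]},{"dp":[0,0,0.04],"rotation":[0,0,0]},{"dp":[0,0,0.04],"rotation":[0,0,0]},{"dp":[0,0,0.04],"rotation":[0,0,0]},{"dp":[0,0,0.03],"rotation":[0,0,0]},{"dp":[0,0,0.02],"rotation":[0,0,0]},{"dp":[0,0,0.004],"rotation":[0,0,0]},{"dp":[0,0,0],"rotation":[0,0,0]}]'

```text
t: 8.35
eef_pos: [0.534, -0.317, 0.0688]
ee_rot: [3.142, -0.0, -1.355]
force: [-0.5, 0.1, -1.5]
width: 0.058
gripper_force: 20.0
```

Emit:
carry_out --commands '[{"dp":[0,0,0.003],"rotation":[0,0,0]},{"dp":[0,0,0.003],"rotation":[0,0,0]},{"dp":[0,0,0.002],"rotation":[0,0,0]},{"dp":[0,0,0],"rotation":[0,0,0]}]'

```text
t: 8.85
eef_pos: [0.5332, -0.3173, 0.0605]
ee_rot: [3.141, 0.0, -1.356]
force: [-0.2, 0.3, -1.8]
width: 0.0581
gripper_force: 20.0
```

Emit:
carry_out --commands '[{"dp":[0,0,0.0015],"rotation":[0,0,0]},{"dp":[0,0,0.0015],"rotation":[0,0,0]},{"dp":[0,0,0],"rotation":[0,0,0]}]'

```text
t: 9.22
eef_pos: [0.5335, -0.3174, 0.0594]
ee_rot: [-3.141, -0.001, -1.356]
force: [-4.5, 3.7, 13.7]
width: 0.0582
gripper_force: 20.0
```

Emit:
carry_out --commands '[{"dp":[0,0,-0.002],"rotation":[0,0,0]},{"dp":[0,0,0],"rotation":[0,0,0]},{"dp":[0,0,0],"rotation":[0,0,0]},{"dp":[0,0,0],"rotation":[0,0,0]}]' --grip 0.0876

```text
t: 9.72
eef_pos: [0.5333, -0.3173, 0.0593]
ee_rot: [3.141, 0.0, -1.356]
force: [0.9, 0.4, -1.3]
width: 0.0865
gripper_force: 0.0
```

Emit:
carry_out --commands '[{"dp":[0,0,-0.02],"rotation":[0,0,0]},{"dp":[0,0,-0.04],"rotation":[0,0,0]},{"dp":[0,0,-0.05],"rotation":[0,0,0]},{"dp":[0,0,-0.05],"rotation":[0,0,0]},{"dp":[0,0,-0.05],"rotation":[0,0,0]},{"dp":[-0.04,0,-0.04],"rotation":[0,0,0]},{"dp":[0,0,0],"rotation":[0,0,0]},{"dp":[0,0,0],"rotation":[0,0,0]}]'

```text
t: 10.72
eef_pos: [0.5246, -0.2779, 0.3094]
ee_rot: [-3.141, 0.0, -1.356]
force: [-1.1, -0.1, -0.2]
width: 0.0875
gripper_force: 0.0
```

```bash
python3 - <<'E'
from h import *
p,d,P=grab("wrist"); save(p,"w3"); np.save("w3.npy",P)
q=P.reshape(-1,3); q=q[~np.isnan(q[:,0])]
m=(abs(q[:,0]-.533)<.06)&(abs(q[:,1]+.317)<.085)
for lo,hi in((.0015,.014),(.062,.082)):
    k=q[m&(q[:,2]>lo)&(q[:,2]<hi)]; print(len(k),rect(k),np.percentile(k[:,2],[5,50,95]).round(4))
for l,H in(("divided_tin",(.038,.055)),):
    for r in vision.trace(l,"wrist")[:2]:
        Q=P[r["pixels"]]; Q=Q[~np.isnan(Q[:,0])]; k=Q[(Q[:,2]>H[0])&(Q[:,2]<H[1])]; print(l,r["score"],rect(k))
plan(411,-201.2,37,-81.2)
E
```

```text
4620 (array([ 533.6, -317.3]), 143.4, 68.9, -77.1) [0.0033 0.0114 0.0131]
892 (array([ 534.1, -316.8]), 122.8, 58.5, -77.8) [0.064 0.07  0.072]
divided_tin 0.96 (array([ 410.8, -201.2]), 109.2, 58.7, -81.5)
divided_tin 0.56 (array([0., 0.]), 0.0, 0.0, 0.0)
t 10.82 turn [0.11 0.06 3.49] dp mm [-93.5 100.3 271.3] pos [ 524.4 -278.3  308.3] f [-0.4 -0.3 -0. ] w 0.0875
```

View pics/w3.png

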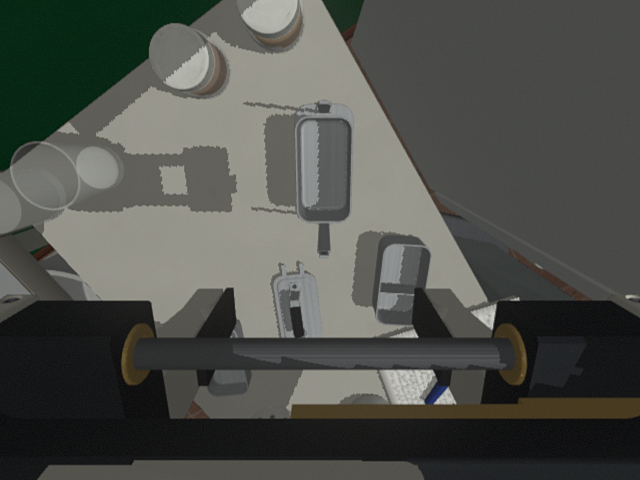

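The deep tin sits in the seat (rim at 70 mm by depth, which reads 2 mm low), and the carrier is unmoved at (323,160). I'll check the fridge clearance around the divided tin.

```bash
python3 - <<'E'
from h import *
for f in ("side0.npy","scene0.npy"):
    W=np.load(f).reshape(-1,3); W=W[~np.isnan(W[:,0])]
    for z0 in (.08,.2,.4):
        m=(W[:,2]>z0)&(W[:,2]<z0+.1)&(W[:,0]>.2)&(W[:,0]<.65)&(W[:,1]<-.1); k=W[m]
        if len(k): 
            d=np.hypot(k[:,0]-.411,k[:,1]+.201); o=d.argsort()[:1]; print(f,z0,len(k),"nearest to div",np.round(k[o],3),d[o].round(3), "nearest carrier", np.round(k[np.hypot(k[:,0]-.533,k[:,1]+.317).argsort()[:1]],3))
E
```

```text
side0.npy 0.08 7249 nearest to div [[ 0.515 -0.254  0.101]] [0.117] nearest carrier [[ 0.549 -0.37   0.095]]
side0.npy 0.2 8410 nearest to div [[ 0.253 -0.35   0.26 ]] [0.217] nearest carrier [[ 0.381 -0.478  0.298]]
side0.npy 0.4 6845 nearest to div [[ 0.268 -0.364  0.408]] [0.217] nearest carrier [[ 0.369 -0.465  0.411]]
scene0.npy 0.08 10334 nearest to div [[ 0.512 -0.256  0.097]] [0.115] nearest carrier [[ 0.547 -0.373  0.14 ]]
scene0.npy 0.2 11589 nearest to div [[ 0.247 -0.348  0.229]] [0.221] nearest carrier [[ 0.368 -0.47   0.263]]
scene0.npy 0.4 3341 nearest to div [[ 0.261 -0.363  0.403]] [0.221] nearest carrier [[ 0.375 -0.478  0.414]]
```

Emit:
carry_out --commands '[{"dp":[0,0,0],"rotation":[0,0,3.5]},{"dp":[-0.031,0.0335,0],"rotation":[0,0,0]},{"dp":[-0.031,0.0335,0],"rotation":[0,0,0]},{"dp":[-0.0315,0.0333,0.03],"rotation":[0,0,0]},{"dp":[0,0,0.04],"rotation":[0,0,0]},{"dp":[0,0,0.04],"rotation":[0,0,0]},{"dp":[0,0,0.04],"rotation":[0,0,0]},{"dp":[0,0,0],"rotation":[0,0,0]}]'

```text
t: 11.82
eef_pos: [0.4088, -0.2013, 0.1565]
ee_rot: [3.134, 0.002, -1.418]
force: [-0.2, -0.2, 0.8]
width: 0.0877
gripper_force: 0.0
```

```bash
python3 -c "
from h import *
plan(411,-201.2,37,-81.3)"
```

```text
t 11.82 turn [0.44 0.1  0.05] dp mm [  0.3  -2.1 119.5] pos [ 408.8 -201.3  156.5] f [-0.2 -0.2  0.8] w 0.0877
```

Emit:
carry_out --commands '[{"dp":[0,0,0.04],"rotation":[0,0,0]},{"dp":[0,0,0.04],"rotation":[0,0,0]},{"dp":[0,0,0.03],"rotation":[0,0,0]},{"dp":[0,0,0.0105],"rotation":[0,0,0]},{"dp":[0,0,0],"rotation":[0,0,0]},{"dp":[0,0,0],"rotation":[0,0,0]}]'

```text
t: 12.58
eef_pos: [0.4125, -0.2013, 0.0404]
ee_rot: [-3.14, -0.001, -1.417]
force: [-0.1, -0.4, -0.4]
width: 0.0877
gripper_force: 0.0
```

Emit:
carry_out --commands '[{"dp":[0,0,0],"rotation":[0,0,0]},{"dp":[0,0,0],"rotation":[0,0,0]},{"dp":[0,0,0],"rotation":[0,0,0]},{"dp":[0,0,0],"rotation":[0,0,0]},{"dp":[0,0,0],"rotation":[0,0,0]}]' --grip 0.05

```text
t: 13.2
eef_pos: [0.4111, -0.2012, 0.0392]
ee_rot: [3.141, 0.0, -1.417]
force: [-2.1, 0.4, 5.1]
width: 0.0582
gripper_force: 20.0
```

Emit:
carry_out --commands '[{"dp":[0,0,-0.02],"rotation":[0,0,0]},{"dp":[0,0,-0.04],"rotation":[0,0,0]},{"dp":[0,0,-0.045],"rotation":[0,0,0]},{"dp":[0,0,-0.045],"rotation":[0,0,0]},{"dp":[0,0,-0.045],"rotation":[0,0,0]},{"dp":[0,0,-0.045],"rotation":[0,0,0]},{"dp":[0,0,0],"rotation":[0,0,0]}]'

```text
t: 14.08
eef_pos: [0.4131, -0.2015, 0.2824]
ee_rot: [-3.135, -0.002, -1.417]
force: [-0.1, -1.0, -1.8]
width: 0.0579
gripper_force: 20.0
```

```bash
python3 -c "
from h import *
plan(533.7,-317,277,-77.7)"
```

```text
t 14.07 turn [-0.37 -0.12 -3.47] dp mm [138.6 -93.2   5.4] pos [ 413.1 -201.5  282.4] f [-0.1 -1.  -1.8] w 0.0579
```

Emit:
carry_out --commands '[{"dp":[0,0,0],"rotation":[0,0,-3.47]},{"dp":[0.035,-0.0235,0],"rotation":[0,0,0]},{"dp":[0.035,-0.0235,0],"rotation":[0,0,0]},{"dp":[0.035,-0.024,0],"rotation":[0,0,0]},{"dp":[0.034,-0.024,0],"rotation":[0,0,0]},{"dp":[0,0,0],"rotation":[0,0,0]},{"dp":[0,0,0],"rotation":[0,0,0]}]'

```text
t: 14.95
eef_pos: [0.5331, -0.3165, 0.2773]
ee_rot: [3.139, 0.002, -1.357]
force: [0.3, 1.1, -1.2]
width: 0.0579
gripper_force: 20.0
```

```bash
python3 - <<'E'
from h import *
plan(533.7,-317,105,-77.7)
p,d,P=grab("wrist"); save(p,"w4"); front(P)
E
```

```text
t 14.95 turn [ 0.13  0.09 -0.05] dp mm [  0.6  -0.5 172.3] pos [ 533.1 -316.5  277.3] f [ 0.3  1.1 -1.2] w 0.0579
held: x max 54.2 top z -5.5 y [-29.2  28.1]
post: x [55.4 64.8 65.1] y [-10.3  -0.2  10.3] h 153.4 181
base: x max 73.6 y [-35.3  32.2]
```

Emit:
carry_out --commands '[{"dp":[0.0018,-0.0007,0.03],"rotation":[0,0,0]},{"dp":[0,0,0.04],"rotation":[0,0,0]},{"dp":[0,0,0.04],"rotation":[0,0,0]},{"dp":[0,0,0.035],"rotation":[0,0,0]},{"dp":[0,0,0.015],"rotation":[0,0,0]},{"dp":[0,0,0],"rotation":[0,0,0]}]'

```text
t: 15.75
eef_pos: [0.5344, -0.318, 0.119]
ee_rot: [3.141, 0.0, -1.356]
force: [1.0, 1.0, -0.4]
width: 0.0584
gripper_force: 20.0
```

Emit:
carry_out --commands '[{"dp":[0,0,0.003],"rotation":[0,0,0]},{"dp":[0,0,0.003],"rotation":[0,0,0]},{"dp":[0,0,0.003],"rotation":[0,0,0]},{"dp":[0,0,0.002],"rotation":[0,0,0]},{"dp":[0,0,0],"rotation":[0,0,0]}]'

```text
t: 16.38
eef_pos: [0.5347, -0.3184, 0.1079]
ee_rot: [3.141, 0.0, -1.357]
force: [1.0, 0.5, -0.8]
width: 0.0581
gripper_force: 20.0
```

Emit:
carry_out --commands '[{"dp":[0,0,0.0015],"rotation":[0,0,0]},{"dp":[0,0,0.0015],"rotation":[0,0,0]},{"dp":[0,0,0.0015],"rotation":[0,0,0]},{"dp":[0,0,0],"rotation":[0,0,0]}]'

```text
t: 16.88
eef_pos: [0.5349, -0.3184, 0.1052]
ee_rot: [-3.141, -0.001, -1.356]
force: [-3.9, 3.5, 11.4]
width: 0.0581
gripper_force: 20.0
```

Seated at the expected height (105). Release and go on to the shallow tin.

Emit:
carry_out --commands '[{"dp":[0,0,-0.0015],"rotation":[0,0,0]},{"dp":[0,0,0],"rotation":[0,0,0]},{"dp":[0,0,0],"rotation":[0,0,0]},{"dp":[0,0,0],"rotation":[0,0,0]}]' --grip 0.0876

```text
t: 17.38
eef_pos: [0.5348, -0.3184, 0.1048]
ee_rot: [3.141, 0.0, -1.356]
force: [0.8, -0.1, -0.3]
width: 0.0868
gripper_force: 0.0
```

Emit:
carry_out --commands '[{"dp":[0,0,-0.02],"rotation":[0,0,0]},{"dp":[0,0,-0.04],"rotation":[0,0,0]},{"dp":[0,0,-0.05],"rotation":[0,0,0]},{"dp":[0,0,-0.05],"rotation":[0,0,0]},{"dp":[-0.02,0,-0.04],"rotation":[0,0,0]},{"dp":[-0.04,0,0],"rotation":[0,0,0]},{"dp":[0,0,0],"rotation":[0,0,0]},{"dp":[0,0,0],"rotation":[0,0,0]}]'

```text
t: 18.38
eef_pos: [0.5221, -0.2597, 0.305]
ee_rot: [3.142, -0.0, -1.356]
force: [-0.5, -0.2, -0.3]
width: 0.0878
gripper_force: 0.0
```

```bash
python3 - <<'E'
from h import *
p,d,P=grab("wrist"); save(p,"w5")
q=P.reshape(-1,3); q=q[~np.isnan(q[:,0])]
m=(abs(q[:,0]-.533)<.06)&(abs(q[:,1]+.317)<.085)
for lo,hi in((.0015,.014),(.1,.12)):
    k=q[m&(q[:,2]>lo)&(q[:,2]<hi)]; print(len(k),rect(k),np.percentile(k[:,2],[5,50,95]).round(4))
plan(614,-35.5,150,-71.1)
E
```

```text
185 (array([ 549.2, -313.6]), 149.5, 77.7, -85.4) [0.0021 0.0035 0.0066]
1453 (array([ 535.3, -317.1]), 123.1, 58.4, -77.9) [0.1009 0.1098 0.1117]
t 18.43 turn [ 0.03  0.01 -6.62] dp mm [-182.6 -159.6  154.8] pos [ 522.1 -260.   304.8] f [ 0.4 -0.2  0.9] w 0.0879
```

View pics/w5.png

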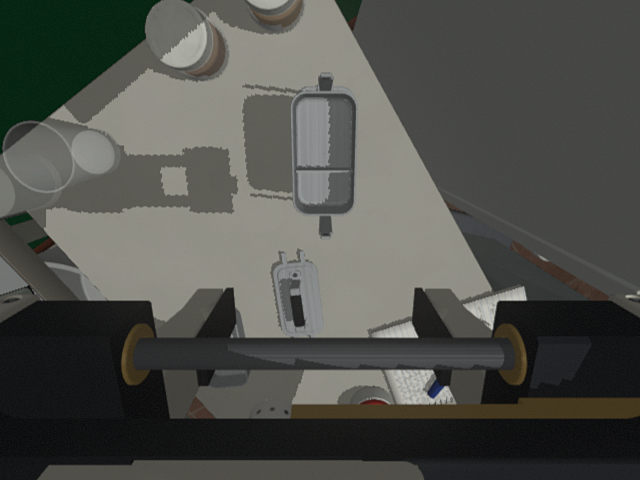

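Emit:
carry_out --commands '[{"dp":[0,0,0],"rotation":[0,0,-6.62]},{"dp":[-0.0365,-0.032,0],"rotation":[0,0,0]},{"dp":[-0.0365,-0.032,0],"rotation":[0,0,0]},{"dp":[-0.0365,-0.032,0],"rotation":[0,0,0]},{"dp":[-0.0365,-0.032,0.03],"rotation":[0,0,0]},{"dp":[-0.0365,-0.0315,0.04],"rotation":[0,0,0]},{"dp":[0,0,0.045],"rotation":[0,0,0]},{"dp":[0,0,0.04],"rotation":[0,0,0]}]'

```text
t: 19.42
eef_pos: [0.6138, -0.0355, 0.1476]
ee_rot: [3.14, 0.0, -1.241]
force: [0.7, 0.2, 0.3]
width: 0.0879
gripper_force: 0.0
```

Emit:
carry_out --commands '[{"dp":[0,0,0],"rotation":[0,0,0]},{"dp":[0,0,0],"rotation":[0,0,0]}]'

```text
t: 19.68
eef_pos: [0.6149, -0.0361, 0.1514]
ee_rot: [-3.141, -0.001, -1.241]
force: [-0.7, -0.7, 0.6]
width: 0.0878
gripper_force: 0.0
```

```bash
python3 - <<'E'
from h import *
p,d,P=grab("wrist"); plan(614,-35.5,31,-71.1)
q=P.reshape(-1,3); q=q[~np.isnan(q[:,0])]
k=q[(abs(q[:,0]-.614)<.06)&(abs(q[:,1]+.0355)<.075)&(q[:,2]>.026)&(q[:,2]<.04)]; print(len(k),rect(k))
E
```

```text
t 19.73 turn [-0.14 -0.05 -0.02] dp mm [ -0.8   1.  121. ] pos [615.2 -35.9 152. ] f [ 0.  -0.   0.1] w 0.0876
1637 (array([614. , -34.8]), 108.8, 58.6, -71.1)
```

Emit:
carry_out --commands '[{"dp":[-0.001,0,0.04],"rotation":[0,0,0]},{"dp":[0,0,0.04],"rotation":[0,0,0]},{"dp":[0,0,0.025],"rotation":[0,0,0]},{"dp":[0,0,0.01],"rotation":[0,0,0]},{"dp":[0,0,0.004],"rotation":[0,0,0]},{"dp":[0,0,0],"rotation":[0,0,0]},{"dp":[0,0,0],"rotation":[0,0,0]}]'

```text
t: 20.6
eef_pos: [0.6142, -0.0345, 0.0324]
ee_rot: [-3.14, -0.0, -1.241]
force: [-0.4, -0.3, -0.1]
width: 0.0872
gripper_force: 0.0
```

Emit:
carry_out --commands '[{"dp":[0,0,0],"rotation":[0,0,0]},{"dp":[0,0,0],"rotation":[0,0,0]},{"dp":[0,0,0],"rotation":[0,0,0]},{"dp":[0,0,0],"rotation":[0,0,0]},{"dp":[0,0,0],"rotation":[0,0,0]}]' --grip 0.05

```text
t: 21.22
eef_pos: [0.6135, -0.0346, 0.0312]
ee_rot: [3.141, -0.0, -1.241]
force: [0.1, 0.1, 0.6]
width: 0.0577
gripper_force: 20.0
```

Emit:
carry_out --commands '[{"dp":[0,0,-0.02],"rotation":[0,0,0]},{"dp":[0,0,-0.04],"rotation":[0,0,0]},{"dp":[0,0,-0.05],"rotation":[0,0,0]},{"dp":[0,0,-0.05],"rotation":[0,0,0]},{"dp":[0,0,-0.05],"rotation":[0,0,0]},{"dp":[0,0,-0.03],"rotation":[0,0,0]},{"dp":[0,0,0],"rotation":[0,0,0]},{"dp":[0,0,0],"rotation":[0,0,0]}]'

```text
t: 22.22
eef_pos: [0.6129, -0.0345, 0.2701]
ee_rot: [3.14, 0.001, -1.241]
force: [0.4, 1.1, -0.7]
width: 0.0579
gripper_force: 20.0
```

```bash
python3 -c "
from h import *
plan(534.6,-318,270,-77.7)"
```

```text
t 22.23 turn [0.08 0.04 6.59] dp mm [2.603e+02 1.368e+02 1.000e-01] pos [612.9 -34.5 270.1] f [ 0.4  1.1 -0.7] w 0.0579
```

Emit:
carry_out --commands '[{"dp":[0,0,0],"rotation":[0,0,6.6]},{"dp":[0.0434,0.0228,0],"rotation":[0,0,0]},{"dp":[0.0434,0.0228,0],"rotation":[0,0,0]},{"dp":[0.0434,0.0228,0],"rotation":[0,0,0]},{"dp":[0.0434,0.0228,0],"rotation":[0,0,0]},{"dp":[0.0434,0.0228,0],"rotation":[0,0,0]},{"dp":[0.0434,0.023,0],"rotation":[0,0,0]},{"dp":[0,0,0],"rotation":[0,0,0]}]'

```text
t: 23.22
eef_pos: [0.5332, -0.3208, 0.2688]
ee_rot: [3.138, 0.002, -1.36]
force: [-0.3, 0.0, -0.8]
width: 0.0576
gripper_force: 20.0
```

Emit:
carry_out --commands '[{"dp":[0,0,0],"rotation":[0,0,0]}]'

```text
t: 23.35
eef_pos: [0.5345, -0.3181, 0.2695]
ee_rot: [3.139, 0.001, -1.357]
force: [0.5, 0.7, -0.8]
width: 0.0577
gripper_force: 20.0
```

```bash
python3 - <<'E'
from h import *
p,d,P=grab("wrist"); plan(534.6,-318,137,-77.7); save(p,"w6"); front(P)
E
```

```text
t 23.4 turn [0.09 0.06 0.  ] dp mm [  0.3   0.4 133. ] pos [ 534.9 -317.7  270. ] f [-0.1  1.  -0.8] w 0.0582
held: x max 54.8 top z -1.5 y [-28.4  28.2]
post: x [53.2 54.8 63.3] y [-10.5  -0.   10.4] h 153.4 340
base: x max 72.0 y [-33.5  34.5]
```

Emit:
carry_out --commands '[{"dp":[0.0005,0,0.04],"rotation":[0,0,0]},{"dp":[0,0,0.04],"rotation":[0,0,0]},{"dp":[0,0,0.03],"rotation":[0,0,0]},{"dp":[0,0,0.01],"rotation":[0,0,0]},{"dp":[0,0,0.003],"rotation":[0,0,0]},{"dp":[0,0,0.003],"rotation":[0,0,0]},{"dp":[0,0,0.003],"rotation":[0,0,0]},{"dp":[0,0,0],"rotation":[0,0,0]}]'

```text
t: 24.4
eef_pos: [0.5353, -0.3188, 0.1425]
ee_rot: [-3.141, -0.0, -1.356]
force: [-0.0, -0.1, -1.8]
width: 0.0578
gripper_force: 20.0
```

Emit:
carry_out --commands '[{"dp":[0,0,0.002],"rotation":[0,0,0]},{"dp":[0,0,0.002],"rotation":[0,0,0]},{"dp":[0,0,0.001],"rotation":[0,0,0]},{"dp":[0,0,0],"rotation":[0,0,0]}]'

```text
t: 24.9
eef_pos: [0.5351, -0.3187, 0.1372]
ee_rot: [3.141, 0.0, -1.356]
force: [-2.3, 0.3, 0.6]
width: 0.0579
gripper_force: 20.0
```

Emit:
carry_out --commands '[{"dp":[0,0,0.0015],"rotation":[0,0,0]},{"dp":[0,0,0.0005],"rotation":[0,0,0]},{"dp":[0,0,0],"rotation":[0,0,0]}]'

```text
t: 25.28
eef_pos: [0.5352, -0.3188, 0.1371]
ee_rot: [-3.141, -0.001, -1.356]
force: [-5.1, 4.1, 13.5]
width: 0.0582
gripper_force: 20.0
```

Firm contact at the expected 137. Release.

Emit:
carry_out --commands '[{"dp":[0,0,-0.002],"rotation":[0,0,0]},{"dp":[0,0,0],"rotation":[0,0,0]},{"dp":[0,0,0],"rotation":[0,0,0]},{"dp":[0,0,0],"rotation":[0,0,0]}]' --grip 0.0876

```text
t: 25.78
eef_pos: [0.5352, -0.3187, 0.1369]
ee_rot: [3.141, 0.0, -1.356]
force: [-0.6, 0.9, -0.1]
width: 0.0865
gripper_force: 0.0
```

Emit:
carry_out --commands '[{"dp":[0,0,-0.02],"rotation":[0,0,0]},{"dp":[0,0,-0.04],"rotation":[0,0,0]},{"dp":[0,0,-0.05],"rotation":[0,0,0]},{"dp":[-0.03,0,-0.05],"rotation":[0,0,0]},{"dp":[-0.05,0,0],"rotation":[0,0,0]},{"dp":[-0.02,0,0],"rotation":[0,0,0]},{"dp":[0,0,0],"rotation":[0,0,0]},{"dp":[0,0,0],"rotation":[0,0,0]}]'

```text
t: 26.78
eef_pos: [0.5141, -0.2214, 0.2967]
ee_rot: [3.141, -0.0, -1.356]
force: [-0.1, -0.0, -1.4]
width: 0.0873
gripper_force: 0.0
```

```bash
python3 - <<'E'
from h import *
p,d,P=grab("wrist"); save(p,"w7"); np.save("w7.npy",P)
q=P.reshape(-1,3); q=q[~np.isnan(q[:,0])]
m=(abs(q[:,0]-.533)<.06)&(abs(q[:,1]+.317)<.085)
k=q[m&(q[:,2]>.128)&(q[:,2]<.16)]; print(len(k),rect(k),np.percentile(k[:,2],[5,50,95]).round(4))
c=np.array([np.cos(np.radians(-77.7)),np.sin(np.radians(-77.7))]); n=np.array([-c[1],c[0]])
u=(k[:,:2]-[.5346,-.318])@c*1000; v=(k[:,:2]-[.5346,-.318])@n*1000
b=(abs(u)<56); print("rim u",np.percentile(u[b],[.5,99.5]),"v",np.percentile(v[b],[.5,99.5]))
for s in(-1,1):
    b=(s*u>58)&(s*u<70)&(abs(v)<12); print("post",b.sum(),np.round([np.median(u[b]),np.median(v[b])],1),np.percentile(v[b],[2,98]).round(1),np.median(k[b,2]).round(3))
for r in vision.trace("lid","wrist")[:1]:
    Q=P[r["pixels"]]; Q=Q[~np.isnan(Q[:,0])]; print(r["score"],rect(Q[(Q[:,2]<.016)&(Q[:,2]>.005)]),rect(Q[(Q[:,2]>.033)]))
plan(527,-121.5,150,-71.8)
E
```

```text
2207 (array([ 535.4, -317. ]), 126.6, 58.6, -77.7) [0.1294 0.1379 0.149 ]
rim u [-52.13695158  54.89668399] v [-28.21316045  30.08851524]
post 101 [-61.5  -0.8] [-5.8  4.8] 0.142
post 216 [59.8 -0.7] [-5.9  4.9] 0.142
0.58 (array([ 527.3, -121.8]), 135.2, 58.1, -71.7) (array([ 527.4, -122.3]), 62.0, 13.7, -71.7)
t 26.88 turn [ 0.06  0.01 -5.94] dp mm [-91.1 -43.6 146.5] pos [ 514.  -221.7  296.5] f [-0.7 -0.8  0.3] w 0.0879
```

View pics/w7.png

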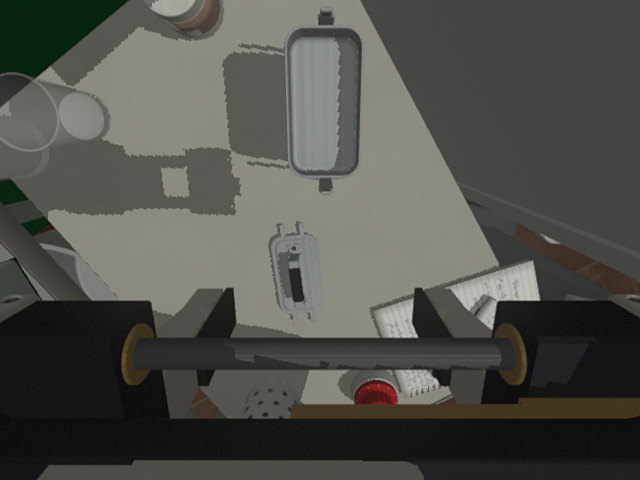

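Shallow tin is seated: rim at (324,100), height right, posts at (325,15) and (325,185). The lid is at (297,270). Next, the lid.

Emit:
carry_out --commands '[{"dp":[0,0,0],"rotation":[0,0,-6.0]},{"dp":[-0.0305,-0.0145,0],"rotation":[0,0,0]},{"dp":[-0.0305,-0.0145,0],"rotation":[0,0,0]},{"dp":[-0.03,-0.0145,0.03],"rotation":[0,0,0]},{"dp":[0,0,0.04],"rotation":[0,0,0]},{"dp":[0,0,0.04],"rotation":[0,0,0]},{"dp":[0,0,0.036],"rotation":[0,0,0]},{"dp":[0,0,0],"rotation":[0,0,0]}]'

```text
t: 27.88
eef_pos: [0.5249, -0.1217, 0.1484]
ee_rot: [3.135, 0.001, -1.253]
force: [0.9, -0.7, 0.2]
width: 0.0875
gripper_force: 0.0
```

Emit:
carry_out --commands '[{"dp":[0,0,0],"rotation":[0,0,0]},{"dp":[0,0,0],"rotation":[0,0,0]}]'

```text
t: 28.12
eef_pos: [0.5277, -0.1211, 0.1528]
ee_rot: [-3.139, -0.001, -1.252]
force: [0.6, 0.3, -0.4]
width: 0.0876
gripper_force: 0.0
```

```bash
python3 - <<'E'
from h import *
p,d,P=grab("wrist"); plan(527.3,-122,40.5,-71.7)
q=P.reshape(-1,3); q=q[~np.isnan(q[:,0])]
m=(abs(q[:,0]-.527)<.06)&(abs(q[:,1]+.122)<.075)
for lo,hi in((.004,.015),(.031,.042)):
    k=q[m&(q[:,2]>lo)&(q[:,2]<hi)]; print(len(k),rect(k),np.percentile(k[:,2],95))
E
```

```text
t 28.18 turn [-0.15 -0.04 -0.  ] dp mm [  0.8   0.6 112.2] pos [ 527.6 -121.   152.7] f [0.7 0.2 0.9] w 0.0879
7870 (array([ 526.9, -121.4]), 137.0, 58.2, -71.8) 0.009924591985814428
1446 (array([ 527.3, -121.8]), 62.0, 13.6, -71.4) 0.039316361821770146
```

Emit:
carry_out --commands '[{"dp":[0,0,0.04],"rotation":[0,0,0]},{"dp":[0,0,0.035],"rotation":[0,0,0]},{"dp":[0,0,0.025],"rotation":[0,0,0]},{"dp":[0,0,0.0105],"rotation":[0,0,0]},{"dp":[0,0,0],"rotation":[0,0,0]},{"dp":[0,0,0],"rotation":[0,0,0]}]'

```text
t: 28.92
eef_pos: [0.5275, -0.1209, 0.0419]
ee_rot: [-3.14, -0.001, -1.251]
force: [-0.1, 0.2, 0.6]
width: 0.0875
gripper_force: 0.0
```

Emit:
carry_out --commands '[{"dp":[0,0,0],"rotation":[0,0,0]},{"dp":[0,0,0],"rotation":[0,0,0]},{"dp":[0,0,0],"rotation":[0,0,0]},{"dp":[0,0,0],"rotation":[0,0,0]},{"dp":[0,0,0],"rotation":[0,0,0]},{"dp":[0,0,0],"rotation":[0,0,0]},{"dp":[0,0,0],"rotation":[0,0,0]},{"dp":[0,0,0],"rotation":[0,0,0]}]' --grip 0.005 --force 30

```text
t: 29.92
eef_pos: [0.5266, -0.1209, 0.0406]
ee_rot: [3.142, 0.0, -1.251]
force: [-0.9, 0.1, -0.4]
width: 0.0131
gripper_force: 0.0
```

Emit:
carry_out --commands '[{"dp":[0,0,0],"rotation":[0,0,0]},{"dp":[0,0,0],"rotation":[0,0,0]},{"dp":[0,0,0],"rotation":[0,0,0]}]'

```text
t: 30.3
eef_pos: [0.5265, -0.121, 0.0406]
ee_rot: [3.141, 0.0, -1.251]
force: [-0.3, -0.2, -0.4]
width: 0.0115
gripper_force: 30.0
```

Emit:
carry_out --commands '[{"dp":[0,0,-0.02],"rotation":[0,0,0]},{"dp":[0,0,-0.04],"rotation":[0,0,0]},{"dp":[0,0,-0.05],"rotation":[0,0,0]},{"dp":[0,0,-0.05],"rotation":[0,0,0]},{"dp":[0,0,-0.05],"rotation":[0,0,0]},{"dp":[0,0,0],"rotation":[0,0,0]},{"dp":[0,0,0],"rotation":[0,0,0]}]'

```text
t: 31.18
eef_pos: [0.5261, -0.1207, 0.2501]
ee_rot: [3.141, 0.001, -1.252]
force: [0.8, -0.9, -2.4]
width: 0.0117
gripper_force: 30.0
```

```bash
python3 -c "
from h import *
plan(534.6,-318,250,-77.7)"
```

```text
t 31.18 turn [0.01 0.04 5.99] dp mm [1.945e+02 3.380e+01 1.000e-01] pos [ 526.1 -120.7  250.1] f [ 0.8 -0.9 -2.4] w 0.0117
```

Emit:
carry_out --commands '[{"dp":[0,0,0],"rotation":[0,0,6.0]},{"dp":[0.039,0.007,0],"rotation":[0,0,0]},{"dp":[0.039,0.007,0],"rotation":[0,0,0]},{"dp":[0.039,0.007,0],"rotation":[0,0,0]},{"dp":[0.039,0.007,0],"rotation":[0,0,0]},{"dp":[0.0385,0.006,0],"rotation":[0,0,0]},{"dp":[0,0,0],"rotation":[0,0,0]},{"dp":[0,0,0],"rotation":[0,0,0]}]'

```text
t: 32.17
eef_pos: [0.5341, -0.3179, 0.2488]
ee_rot: [3.139, 0.002, -1.357]
force: [-0.2, -1.0, -1.4]
width: 0.0116
gripper_force: 30.0
```

```bash
python3 - <<'E'
from h import *
p,d,P=grab("wrist"); s=readout.get_state(); plan(534.6,-318,174.5,-77.7); save(p[:360,120:520],"w8")
q=local(P,s); z=s["eef_pos"][2]*1000
a=q[(abs(q[:,1])<35)&(q[:,0]>20)&(q[:,0]<75)&(q[:,2]>22)&(q[:,2]<42)]
print("lid x",np.percentile(a[:,0],[1,99.7]).round(1),"y",np.percentile(a[:,1],[.5,99.5]).round(1),"z",np.percentile(a[:,2],[5,50,95]).round(1))
pr=a[a[:,0]>60]; 
for sg in(-1,1):
    b=pr[sg*pr[:,1]>0]; print("prong",len(b),np.percentile(b[:,1],[2,98]).round(1) if len(b) else "")
h=z-q[:,2]; b=q[(abs(q[:,1])<12)&(q[:,0]>50)&(q[:,0]<80)&(h>120)&(h<158)]
print("post",len(b),np.percentile(b[:,0],[2,50,98]).round(1),np.percentile(b[:,1],[2,50,98]).round(1))
E
```

```text
t 32.23 turn [0.11 0.07 0.  ] dp mm [ 0.4 -0.1 74.8] pos [ 534.4 -317.6  249.3] f [-1.  -0.6 -1.3] w 0.0113
lid x [20.6 68.7] y [-28.4  28.4] z [30.5 32.7 34.5]
prong 275 [-14.5  -8.7]
prong 265 [ 9.2 14.7]
post 328 [54.1 55.8 63.3] [-11.3   0.1  10.9]
```

View pics/w8.png

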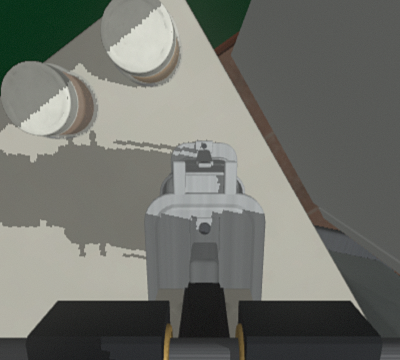

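Emit:
carry_out --commands '[{"dp":[0,0.0007,0.03],"rotation":[0,0,0]},{"dp":[0,0,0.02],"rotation":[0,0,0]},{"dp":[0,0,0.008],"rotation":[0,0,0]},{"dp":[0,0,0.003],"rotation":[0,0,0]},{"dp":[0,0,0.003],"rotation":[0,0,0]},{"dp":[0,0,0.003],"rotation":[0,0,0]},{"dp":[0,0,0],"rotation":[0,0,0]}]'

```text
t: 33.1
eef_pos: [0.5342, -0.3184, 0.1838]
ee_rot: [-3.141, -0.0, -1.356]
force: [0.9, -0.0, -1.7]
width: 0.0116
gripper_force: 30.0
```

Emit:
carry_out --commands '[{"dp":[0,0,0.002],"rotation":[0,0,0]},{"dp":[0,0,0.002],"rotation":[0,0,0]},{"dp":[0,0,0.002],"rotation":[0,0,0]},{"dp":[0,0,0],"rotation":[0,0,0]}]'

```text
t: 33.6
eef_pos: [0.534, -0.3183, 0.1774]
ee_rot: [3.141, 0.0, -1.356]
force: [-0.3, 0.8, -1.4]
width: 0.0114
gripper_force: 30.0
```

Emit:
carry_out --commands '[{"dp":[0,0,0.0015],"rotation":[0,0,0]},{"dp":[0,0,0.0015],"rotation":[0,0,0]},{"dp":[0,0,0.001],"rotation":[0,0,0]},{"dp":[0,0,0.0005],"rotation":[0,0,0]},{"dp":[0,0,0],"rotation":[0,0,0]}]'

```text
t: 34.22
eef_pos: [0.5345, -0.3185, 0.1744]
ee_rot: [-3.141, -0.001, -1.356]
force: [-2.0, 2.0, 5.6]
width: 0.0115
gripper_force: 30.0
```

Emit:
carry_out --commands '[{"dp":[0,0,0.001],"rotation":[0,0,0]},{"dp":[0,0,0],"rotation":[0,0,0]},{"dp":[0,0,-0.002],"rotation":[0,0,0]}]'

```text
t: 34.6
eef_pos: [0.5344, -0.3184, 0.1748]
ee_rot: [-3.141, -0.001, -1.356]
force: [-0.6, -0.7, -2.1]
width: 0.0114
gripper_force: 30.0
```

Emit:
carry_out --commands '[{"dp":[0,0,0],"rotation":[0,0,0]},{"dp":[0,0,0],"rotation":[0,0,0]},{"dp":[0,0,0],"rotation":[0,0,0]},{"dp":[0,0,0],"rotation":[0,0,0]},{"dp":[0,0,0],"rotation":[0,0,0]}]' --grip 0.06

```text
t: 35.22
eef_pos: [0.5342, -0.3184, 0.1741]
ee_rot: [3.141, 0.0, -1.356]
force: [-0.4, 0.4, -0.7]
width: 0.0557
gripper_force: 0.0
```

Emit:
carry_out --commands '[{"dp":[0,0,-0.02],"rotation":[0,0,0]},{"dp":[0,0,-0.04],"rotation":[0,0,0]},{"dp":[0,0,-0.05],"rotation":[0,0,0]},{"dp":[-0.04,0,-0.03],"rotation":[0,0,0]},{"dp":[-0.05,0,0],"rotation":[0,0,0]},{"dp":[-0.02,0,0],"rotation":[0,0,0]},{"dp":[0,0,0],"rotation":[0,0,0]},{"dp":[0,0,0],"rotation":[0,0,0]}]'

```text
t: 36.22
eef_pos: [0.511, -0.2113, 0.314]
ee_rot: [3.141, -0.0, -1.356]
force: [-0.9, 0.2, -0.1]
width: 0.0602
gripper_force: 0.0
```

```bash
python3 - <<'E'
from h import *
p,d,P=grab("wrist"); p2,_,P2=grab("side"); save(np.hstack([p[:400,150:500],p2[100:400,230:440][:,:].repeat(2,0).repeat(2,1)[:400,:420]]),"w9")
q=P.reshape(-1,3); q=q[~np.isnan(q[:,0])]
m=(abs(q[:,0]-.5346)<.06)&(abs(q[:,1]+.318)<.085)
for lo,hi in((.138,.148),(.16,.18)):
    k=q[m&(q[:,2]>lo)&(q[:,2]<hi)]; print(len(k),rect(k),np.percentile(k[:,2],[5,50,95]).round(4))
c=np.array([np.cos(np.radians(-77.7)),np.sin(np.radians(-77.7))]); k=q[m&(q[:,2]>.138)&(q[:,2]<.148)]; u=(k[:,:2]-[.5346,-.318])@c; v=(k[:,:2]-[.5346,-.318])@[-c[1],c[0]]
for s in(-1,1):
    for w in(-1,1):
        b=(s*u>.035)&(s*u<.053)&(w*v>.015)&(abs(v)<.028); print("corner",s,w,b.sum(),np.median(k[b,2]).round(4))
for l in["mug","timer","jar_a"]:
    for r in vision.trace(l,"side")[:2]:
        Q=P2[r["pixels"]]; Q=Q[~np.isnan(Q[:,0])]; print(l,round(r["score"],2),np.round(np.percentile(Q,[2,50,98],axis=0),3).tolist())
E
```

```text
9491 (array([ 534.9, -316.7]), 131.8, 59.1, -77.7) [0.1403 0.1423 0.1441]
1693 (array([ 534.8, -319.4]), 61.6, 13.2, -77.6) [0.1697 0.1719 0.1734]
corner -1 -1 295 0.1418
corner -1 1 304 0.1418
corner 1 -1 424 0.1419
corner 1 1 424 0.1419
mug 0.56 [[0.458, 0.05, 0.009], [0.519, 0.09, 0.057], [0.559, 0.128, 0.092]]
timer 0.74 [[0.358, 0.016, 0.005], [0.387, 0.045, 0.035], [0.416, 0.06, 0.059]]
jar_a 0.82 [[0.658, -0.412, 0.005], [0.682, -0.371, 0.052], [0.713, -0.359, 0.078]]
jar_a 0.57 [[0.592, -0.522, -0.0], [0.616, -0.433, 0.049], [0.666, -0.422, 0.078]]
```

View pics/w9.png

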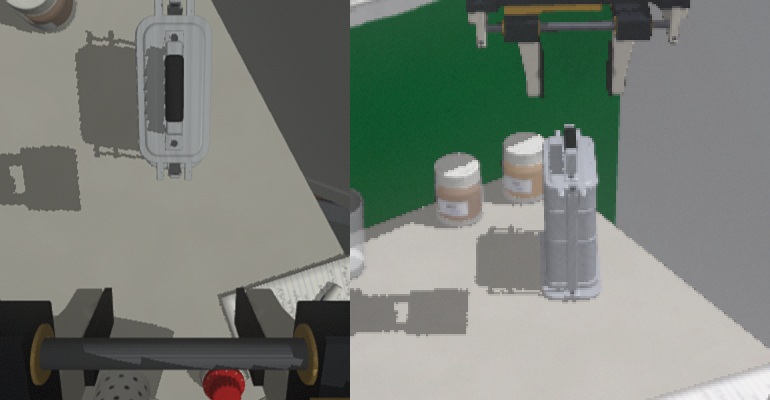

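The lid lies level, with all four corners at 142 mm (144 after the 2 mm bias). Its notches are around the posts at (175,8) and (175,172), the stack stands closed at (570,215), and the bystanders have not moved.

```bash
python3 -c "
from station import arm
print(arm.job_done())"
```

```text
the job is handed in; nothing more can be done
None
```

The lunch carrier is assembled in the order asked (deep tin, divided tin, shallow tin, lid), each part fully down, with the frame upright in its place and the mug, timer and jars unmoved; I handed it in at about 36 s.

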